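# Lower the conductivity cell and pin its screw

### The arm

A 7-joint arm with a two-finger parallel gripper is mounted at the origin on a cart in front of the work surface, level with it; the furniture and walls round the work are solid. World frame = base frame: x ahead of the robot, y to its left, z up, the work surface at z = 0. Lengths are in m, angles in rad, forces in N, time in s.
With the tool pointing down it reaches from about 0.425 to 1.025 m from the base axis. Payload 3.6 kg.
Tool frame: the origin (TCP) lies on the front face of the gripper's body, between the roots of the fingers; the fingertips stand 73 mm ahead of it and the grasp point (between the pads) lies 54 mm ahead of it; z points along the fingers, y is the line along which they close (so a half turn about z gives the same grasp; the last joint's range is limited). The gripper opens to 85 mm and grips with 20 to 120 N. Pads are 22 mm wide; open, the fingers measure 114 mm over their backs; the gripper's body (76 mm by 85 mm) begins 54 mm behind the grasp point. The pads swing forward as they close: fully open they stand 13 mm farther back than shut.
Start: joints at [-1.246, 0.591, 0.048, 1.609, -0.033, 0.943, -0.034], TCP at [0.295, 0.662, 0.304] pointing down, gripper open.
Joint ranges: [-2.69, 2.69], [-0.47, 2.24], [-1.27, 1.36], [0.19, 2.51], [-1.53, 4.68], [0.08, 2.07], [-3.09, 3.09]. Speed limits (rad/s): [2.57, 2.57, 3.14, 3.14, 3.14, 3.14, 3.14].

### API

Orientations are given as a 3x3 rotation matrix whose columns are the frame's x, y, z axes.
In Python, from cell import robot gives the robot as it stands.
- The arm moves only by the tool drive_tool, never from a script. Its argument "moves" is text: rows parted by semicolons, each of 5 numbers parted by spaces: the shift along the tool's x, y, z in m, then the turn about the tool's z in degrees, then the opening, from 0 (shut) to 1 (fully open). In form: x y z yaw gripper; .... A call has exactly 5 rows; each row shifts and turns the commanded pose from where the row before left it, along the tool's axes as they then stand; what a row does not reach is not made up. A row lasts 1/12 s, in which the tool goes at most 41.7 mm and 7.16 degrees, less where a joint would pass 70% of its speed; a pose out of reach is approached as far as the arm can. A call with a gripper value outside its range is refused whole. The fingers move at their own pace and stop on an object; "newtons" is the grip in N (left out, the last holds). Time passes only in rows, so rows that do not move let the fingers close, or fill a call up. It gives the time, the measured TCP pose, the force, the opening and the grip force at its end, in the units of the state.
- robot.get_state(): the state, without advancing time (a new reading comes with each control period).
- robot.snapshot(name): name is "scene" or "top" or "wrist"; returns the picture (400x640x3 uint8, red, green, blue); there is no depth.
- robot.camera_model(name): a dict with "mtx" (3x3 intrinsics, pixels), "world_to_cam" (4x4, takes a point from world to camera coordinates). Camera axes: x right, y down, z forward; pixel columns grow to the right and rows downward; lengths in m; the calibration is good to about 2 mm. A picture is of the moment at which its call begins: read the wrist's pose just before it. camera_model takes no time and is no camera call; for the wrist camera it gives the pose at the moment of the call.
- robot.sign_off(): hands the job in; it is judged then, once.
The state is a dict: "time": time; "joint_positions": joint angles; "qvel": joint speeds; "effort": joint torques, N m; "tcp_pos": TCP position; "orientation": TCP orientation; "ft_force": force on the tool from outside, world axes, zero at the start; "moment": the same for the moment, N m; "grip_width": finger opening in m; "grasp_force": force on a finger pad.
Only numpy, scipy, OpenCV 4.12 (cv2) and the standard library are available. Lean on these libraries where they do the work, as an engineer would, in place of code of your own. Each camera call takes 0.05 s, during which the arm holds its last target. There are 200 camera calls.

### The job

Get the electrode stand ready for the next sample: swing the arm with the conductivity cell round to its stop over the empty beaker, then wind the crank anticlockwise to lower the head until its white pointer is on the red line of the scale and the hole in the crank hub faces the locking pin (crank handle pointing straight away from the red knob). Then push the red-knobbed pin fully home so that the head cannot creep down. Do not shift or tip the beaker, and leave the amber bottle, the white jar and the spare beaker alone.

Things in the scene. Friction and masses are not known exactly. Their poses are not given: they have to be found in the camera images.
- stand: the fixed electrode stand: grey base plate 270 x 150 x 12 mm, two upright guide rods with a lead screw between them, and an aluminium top plate 222 to 234 mm above the bench. Origin on the bench right under the screw; z up; its -x axis runs along the base plate from the screw towards the beaker, i.e. roughly towards the robot (the stand may be yawed up to 0.4 rad); its +y is to the left seen from the robot. The stand cannot move
- screw_axis (a point): point on the vertical axis of the screw, 297 mm above the bench, level with the middle of the crank handle
- crank_handle (a point): middle of the upright black crank handle (23 mm thick, 49 mm tall, spins freely on its pin), 45 mm from the screw axis, standing on a flat 9 mm thick crank arm whose top is 271 mm above the bench. It goes round the screw axis at constant height (297 mm) and takes about 2 N to move
- crank (a joint): turning of screw, hub and crank together, rad, growing anticlockwise seen from above. At 0 the handle points along the stand's +x axis, away from the pin. Each turn (6.283) lowers the head 25 mm. The hub has one cross hole, opposite the handle, so it faces the pin only at whole turns: 0, 6.28, 12.57, 18.85. Pointer on the red line = 18.85 (third whole turn); stops at -0.3 and 21.6. Stays where it is left
- pointer (a point): tip of the white pointer on the blue head. It is on the line when as high as point red_line
- red_line (a point): the red line on the white scale strip, 107 mm above the bench, on the stand's -y side; black ticks every 5 mm
- pivot_axis (a point): on the vertical axis about which the swing arm turns, at the height of the middle of the arm knob; moves up and down with the head
- swing_knob (a point): middle of the upright black knob (16 mm thick, 29 mm tall, standing on the 18 mm wide, 10 mm thick aluminium arm, whose top lies 16 mm below this point) at the end of the swing arm, 140 mm from the pivot. The cell's cap, 20 mm thick and rising 56 mm above the arm, stands on the arm 35 mm nearer to the pivot
- swing_arm (a joint): angle of the swing arm, rad, growing anticlockwise seen from above: 0 parked out to the stand's +y side, 1.25 at its stop with the cell centred over the beaker's place. Light friction (under 1 N at the knob), stays where it is left
- cell_tip (a point): lower end of the conductivity cell, a grey rod 14 mm thick hanging 98 mm below the arm's top. With the head up it clears the beaker's rim (88 mm above the bench); with the pointer on the red line it is 40 mm above the bench, inside the beaker
- pin_knob (a point): centre of the flat back face of the red knob (26 mm diameter) of the captive locking pin, which slides level, 248 mm above the bench, along the stand's +x axis towards the hub. The knob is free in the air all round except towards the hub
- lock_pin (a joint): travel of the locking pin, m: 0 drawn out, 0.022 fully home with its 8 mm nose in the hub's hole (11 mm wide). Out of line the nose meets the hub at about 0.004 to 0.008 and goes no further; its round nose draws the hub into line by itself when that is within about 0.15 rad. Takes about 2 N to slide, stays where it is left
- beaker: empty clear plastic beaker, 61 mm wide, 74 mm tall, standing on the 82 mm black rubber disc at the front of the base plate (disc top 14 mm above the bench, its centre 150 mm from the screw axis). Origin at the centre of its underside
- amber_bottle: amber screw bottle, 62 mm wide, 118 mm tall, a bystander on the bench; origin at the centre of its underside
- spare_beaker: empty spare beaker, 64 mm wide, 73 mm tall, a bystander on the bench; origin at the centre of its underside
- white_jar: white screw jar, 45 mm wide, 82 mm tall, a bystander on the bench; origin at the centre of its underside
Things that resemble listed ones, but are neither listed nor needed, are in the scene too. What is shaped like the beaker but green is not meant.

How it is judged:
On the way, in this order (a step that is already met when the one before it is completed fails the run):
1. the swing arm is round at its stop, the cell above the beaker (value of joint swing_arm above 1.19 rad and value of joint lock_pin below 0.012 m), for 0.2 s.
2. the head is wound down so that the pointer is on the red line and the hole faces the pin, the pin not yet in (value of joint crank between 18.6 and 19.1 rad and value of joint lock_pin below 0.012 m), for 0.2 s.
At the end, for the whole second after the job is handed in: the locking pin is home (within 3 mm) in the hub's hole at the third whole turn (crank 18.85 +-0.2 rad, pointer on the red line), the swing arm is at its stop (within 0.08 rad) and the cell hangs in the upright, resting beaker, within 18 mm of its middle (value of joint lock_pin above 0.019 m and value of joint crank between 18.65 and 19.05 rad and value of joint swing_arm above 1.17 rad and horizontal distance between beaker and cell_tip below 0.018 m and angle between beaker's own z axis and vertical below 0.08 rad and linear speed of beaker below 0.02 m/s); the robot touches nothing.
It fails at once if the beaker is shifted more than 12 mm or tipped (distance of beaker from where it was at the start of the episode above 0.012 m or angle between beaker's own z axis and vertical above 0.2 rad).
It fails at once if a bystander is pushed more than 20 mm or tipped (distance of any of amber_bottle, spare_beaker, white_jar from where it was at the start of the episode above 0.02 m or angle between any of amber_bottle, spare_beaker, white_jar's own z axis and vertical above 0.3 rad).
It also fails if it takes over 72 s, if anything falls off the work surface, if the arm or the gripper's body presses on something with over 40 N, if the wrist force passes 120 N, or if a joint passes its speed limit or range.

## Working session

There is one attempt and no reset: what is moved stays moved. The work goes in short steps, Python scripts to look and compute and a tool call to move; the robot and the scene stay as the last step left them, time stands still between calls to the robot, and variables do not carry over. Pictures are saved under pics/ and viewed, at most 10 in all, crops included, and the job is handed in when it is done.

Besides the shell and the picture viewer there is one more tool, called after ">>>" by a JSON object that holds its "fn" and its "kwargs". drive_tool: Moves the arm, as the interface text tells. Its arguments: {"type":"object","properties":{"moves":{"type":"string"},"newtons":{"type":"number"}},"required":["moves"]}

```bash
ls; mkdir -p pics
python3 - <<'E'
from cell import robot
import cv2
for n in ("scene","top"):
    im=robot.snapshot(n); cv2.imwrite(f"pics/{n}0.png",im[:,:,::-1])
    m=robot.camera_model(n); print(n,m["mtx"].round(1).tolist(),m["world_to_cam"].round(3).tolist())
s=robot.get_state(); print(s["time"],s["tcp_pos"],s["orientation"],s["grip_width"])
E
```

```text
pics
scene [[393.0, 0.0, 320.7], [0.0, 393.0, 201.5], [0.0, 0.0, 1.0]] [[0.733, -0.681, -0.004, -0.249], [-0.517, -0.553, -0.653, 0.485], [0.443, 0.48, -0.757, 0.68], [0.0, 0.0, 0.0, 1.0]]
top [[386.5, 0.0, 319.6], [0.0, 386.5, 197.7], [0.0, 0.0, 1.0]] [[-0.007, -1.0, -0.02, 0.214], [-0.998, 0.008, -0.067, 0.53], [0.067, 0.02, -0.998, 1.276], [0.0, 0.0, 0.0, 1.0]]
0.1 [0.29457183 0.66180604 0.30284796] [[-9.13613326e-01  4.06583525e-01 -7.26059490e-04]
 [ 4.06584160e-01  9.13611380e-01 -1.88873095e-03]
 [-1.04590674e-04 -2.02077405e-03 -9.99997953e-01]] 0.08543854480533673
```

View pics/scene0.png

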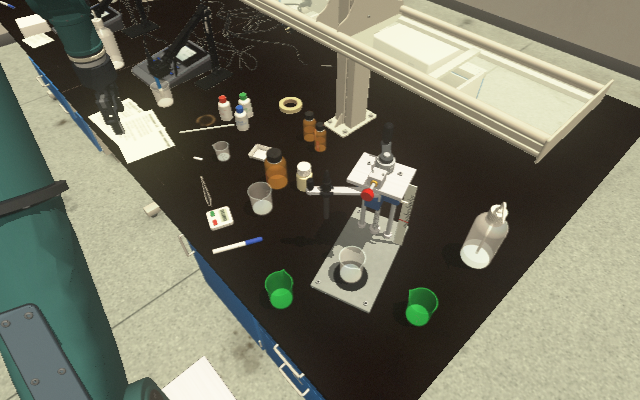

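View pics/top0.png

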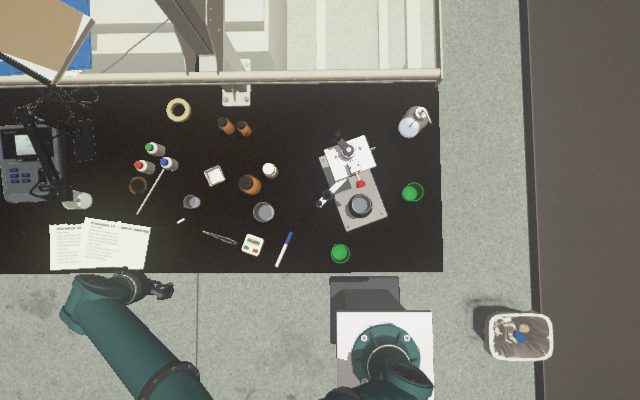

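The overview shows the stand in the top view at about (350,180), with the red knob at (360,184), the beaker at (358,206), the crank handle near (338,135), and the arm knob near (322,203). I'll enlarge the stand in both views.

Run:
```python
import cv2,numpy as np
a=cv2.imread("pics/top0.png")[120:240,290:410]; b=cv2.imread("pics/scene0.png")[120:320,280:430]
a=cv2.resize(a,(400,400),interpolation=cv2.INTER_CUBIC); b=cv2.resize(b,(400,533),interpolation=cv2.INTER_CUBIC)
o=np.zeros((533,800,3),np.uint8); o[:400,:400]=a; o[:,400:]=b
cv2.imwrite("pics/crop0.png",o)
```

```text
(no output)
```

View pics/crop0.png

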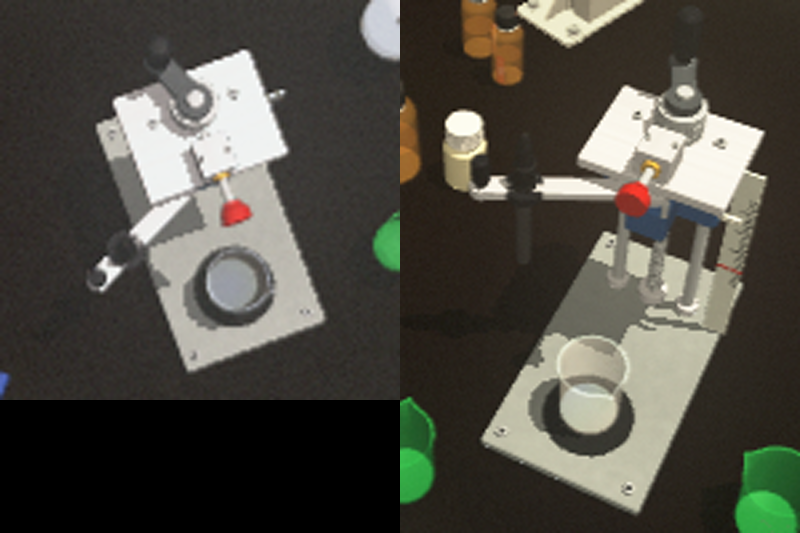

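The crops show, in crop pixels: hub (194,98), handle top (158,48), red knob (237,212), arm knob (97,281) and black disc (234,288). The near plate corners are (188,371) and (325,318), and the left far corner is (97,122). Next I turn these into positions.

```bash
cat > h.py <<'E'
import numpy as np
from cell import robot
def ray(cam,px):
    m=robot.camera_model(cam) if isinstance(cam,str) else cam
    T=m["world_to_cam"]; R,t=T[:3,:3],T[:3,3]
    return -R.T@t, R.T@np.linalg.solve(m["mtx"],[*px,1.])
def onz(cam,px,z):
    o,d=ray(cam,px); return o+d*(z-o[2])/d[2]
def two(r1,r2):
    A=np.stack([r1[1],-r2[1]],1); s=np.linalg.lstsq(A,r2[0]-r1[0],rcond=None)[0]
    p,q=r1[0]+s[0]*r1[1],r2[0]+s[1]*r2[1]; return (p+q)/2,np.linalg.norm(p-q)
E
python3 - <<'E'
from h import *
t=lambda x,y:(290+x*.3,120+y*.3); s=lambda x,y:(280+(x-400)*.375,120+y*.375)
for n,p,z in [("hub",(196,98),.285),("handle_top",(158,48),.3215),("disc",(234,288),.014),("cA",(188,371),.012),("cB",(325,318),.012),("cC",(97,122),.012),("knobtop",(97,281),.2),("tA",(152,205),.234),("tB",(288,150),.234),("tC",(113,100),.234),("tD",(248,50),.234)]:
    print(n,onz("top",t(*p),z).round(4))
T=lambda a,b:print([x.round(4) for x in two(ray("top",t(*a)),ray("scene",s(*b)))])
T((97,274),(481,168)); T((237,210),(633,199)); T((158,45),(690,20)); T((194,92),(683,95)); T((123,247),(524,165))
E
```

```text
hub [0.6432 0.1258 0.285 ]
handle_top [0.6759 0.157  0.3215]
disc [0.5018 0.0744 0.014 ]
cA [0.4188 0.1215 0.012 ]
cB [ 0.4711 -0.0167  0.012 ]
cC [0.6723 0.2113 0.012 ]
knobtop [0.5006 0.2083 0.2   ]
tA [0.5625 0.1609 0.234 ]
tB [0.608  0.0461 0.234 ]
tC [0.6521 0.1931 0.234 ]
tD [0.6937 0.0784 0.234 ]
[array([0.5048, 0.2079, 0.2268]), np.float64(0.0007)]
[array([0.5553, 0.0917, 0.2464]), np.float64(0.0029)]
[array([0.6815, 0.1565, 0.308 ]), np.float64(0.0002)]
[array([0.6503, 0.1277, 0.2676]), np.float64(0.0037)]
[array([0.5282, 0.185 , 0.2309]), np.float64(0.0019)]
```

>>> {"fn": "drive_tool", "kwargs": {"moves": "-0.02 -0.0175 -0.02 0 0.5; -0.025 -0.022 -0.02 0 0.5; -0.025 -0.022 0 0 0.5; -0.025 -0.022 0 0 0.5; -0.025 -0.022 0 0 0.5", "newtons": 30}}

```text
time: 0.52
tcp_pos: [0.3619, 0.5156, 0.344]
orientation: [[-0.914, 0.406, 0.0], [0.406, 0.914, -0.0], [-0.0, -0.0, -1.0]]
ft_force: [0.1, 0.3, -0.1]
grip_width: 0.0425
grasp_force: 0.0
```

>>> {"fn": "drive_tool", "kwargs": {"moves": "-0.025 -0.022 0 0 0.5; -0.025 -0.022 0 0 0.5; -0.025 -0.022 0 0 0.5; -0.025 -0.022 0 0 0.5; -0.025 -0.022 0 0 0.5"}}

```text
time: 0.93
tcp_pos: [0.4312, 0.3641, 0.3436]
orientation: [[-0.914, 0.407, -0.001], [0.407, 0.914, -0.001], [0.0, -0.001, -1.0]]
ft_force: [0.5, -0.3, 0.4]
grip_width: 0.0427
grasp_force: 0.0
```

>>> {"fn": "drive_tool", "kwargs": {"moves": "-0.025 -0.022 0 0 0.5; -0.025 -0.022 0 0 0.5; -0.025 -0.022 0 0 0.5; 0 0 0 7 0.5; 0 0 0 7 0.5"}}

```text
time: 1.35
tcp_pos: [0.4739, 0.2714, 0.3437]
orientation: [[-0.78, 0.625, -0.0], [0.625, 0.78, -0.001], [-0.001, -0.001, -1.0]]
ft_force: [-1.5, 0.9, 0.4]
grip_width: 0.043
grasp_force: 0.0
```

Run:
```python
from h import *
import cv2
m=robot.camera_model("wrist"); s=robot.get_state()
im=robot.snapshot("wrist"); cv2.imwrite("pics/w1.png",im[:,:,::-1])
print(s["time"],s["tcp_pos"],s["orientation"].round(3) if hasattr(s["orientation"],"round") else s["orientation"],s["grip_width"])
np.save("w1.npy",m,allow_pickle=True)
```

```text
1.35 [0.47391999 0.27139413 0.3436861 ] [[-0.78   0.625 -0.   ]
 [ 0.625  0.78  -0.001]
 [-0.001 -0.001 -1.   ]] 0.0430359549653524
```

View pics/w1.png

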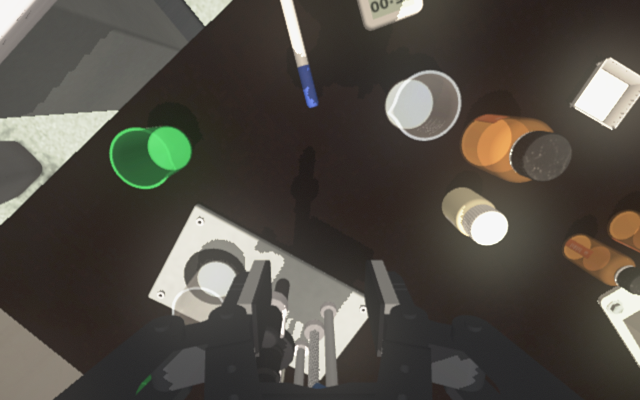

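The wrist view shows the plate's near edge from (197,205) to (149,297), the beaker at about (205,285), and the arm knob beside the left finger at about (280,287). I'll check that against the projected estimate and compute the move.

Run:
```python
from h import *
m=np.load("w1.npy",allow_pickle=True).item()
def pr(p):
    c=m["world_to_cam"]@[*p,1]; u=m["mtx"]@c[:3]; return (u[:2]/u[2]).round(1)
print("cam",(-m["world_to_cam"][:3,:3].T@m["world_to_cam"][:3,3]).round(3))
k=np.array([.504,.2075,.2415])
print(pr(k),pr(k-[0,0,.029]),pr([.527,.185,.267]))
for n,p in [("A",(197,205)),("B",(149,297)),]: print(n,onz(m,p,.012).round(4))
t=lambda x,y:(290+x*.3,120+y*.3)
print(onz("top",t(97,272),.2415))
s=robot.get_state();R=np.array(s["orientation"]);print(R.T@(k-s["tcp_pos"]))
import cv2
im=cv2.imread("pics/w1.png")[250:400,220:400]; cv2.imwrite("pics/w1c.png",cv2.convertScaleAbs(cv2.resize(im,None,fx=4,fy=4,interpolation=2),alpha=2.2,beta=10)[:600,:720])
```

```text
cam [0.412 0.32  0.414]
[268.1 344.8] [274.  315.6] [258.7 423.6]
A [0.4183 0.1257 0.012 ]
B [ 0.4698 -0.0151  0.012 ]
[0.50597262 0.20739029 0.2415    ]
[-0.06513978 -0.03180636  0.1021716 ]
```

View pics/w1c.png

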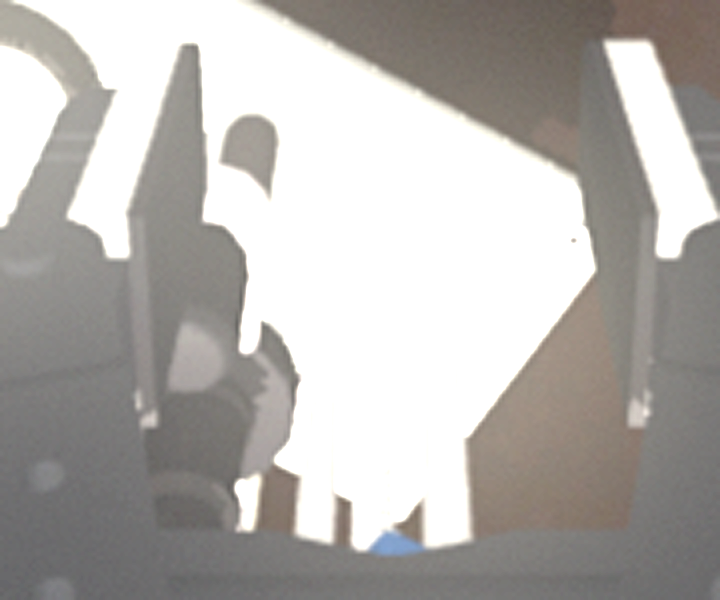

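The knob top is at about (269,339) in the wrist image, within a few mm of the estimate, so I'll cage it and descend.

>>> {"fn": "drive_tool", "kwargs": {"moves": "-0.0214 -0.0101 0 0 0.5; -0.0214 -0.0101 0 0 0.5; -0.0214 -0.0102 0 3 0.5; 0 0 0 3 0.5; 0 0 0 0 0.5"}}

```text
time: 1.82
tcp_pos: [0.505, 0.2102, 0.3437]
orientation: [[-0.718, 0.696, -0.0], [0.696, 0.718, -0.001], [-0.0, -0.001, -1.0]]
ft_force: [0.0, 0.8, 0.4]
grip_width: 0.0425
grasp_force: 0.0
```

>>> {"fn": "drive_tool", "kwargs": {"moves": "0 0 0.015 0 0.5; 0 0 0.02 0 0.5; 0 0 0.018 0 0.5; 0 0 0 0 0.33; 0 0 0 0 0.33"}}

```text
time: 2.23
tcp_pos: [0.5036, 0.2125, 0.2901]
orientation: [[-0.722, 0.692, -0.003], [0.692, 0.722, -0.001], [0.001, -0.002, -1.0]]
ft_force: [0.2, 0.1, -0.1]
grip_width: 0.028
grasp_force: 0.0
```

Run:
```python
from h import *
import cv2
s=robot.get_state(); a=robot.snapshot("scene")[140:260,270:400,::-1]; b=robot.snapshot("wrist")[:,:,::-1][160:400,200:440]
print(s["time"],s["tcp_pos"],np.round(s["orientation"],3),s["grip_width"],s["ft_force"])
o=np.hstack([cv2.resize(a,(400,370)),cv2.resize(b,(370,370))]); cv2.imwrite("pics/c2.png",cv2.convertScaleAbs(o,alpha=1.5))
```

```text
2.2333 [0.50355253 0.21249198 0.29012317] [[-0.722  0.692 -0.003]
 [ 0.692  0.722 -0.001]
 [ 0.001 -0.002 -1.   ]] 0.028047399840629473 [ 0.15642912  0.102826   -0.08772753]
```

View pics/c2.png

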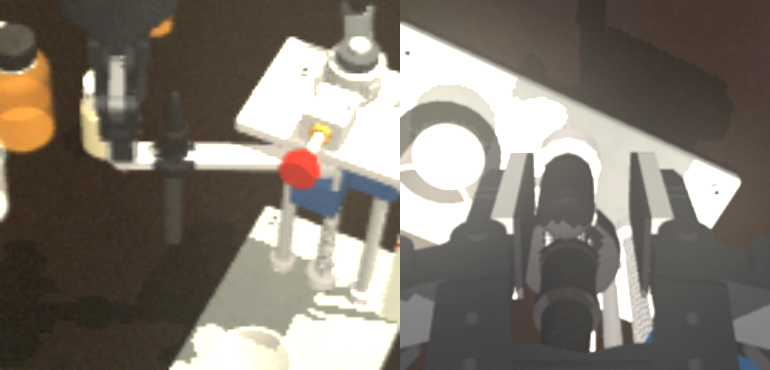

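The knob sits between the two pads, in both the scene crop (100,140) and the wrist crop (565,190). Now I swing it round the arc.

>>> {"fn": "drive_tool", "kwargs": {"moves": "-0.003 -0.008 0 -3 0.33; -0.0009 -0.0158 0 -6.5 0.33; -0.0009 -0.0158 0 -6.5 0.33; -0.0009 -0.0158 0 -6.5 0.33; -0.0009 -0.0158 0 -6.5 0.33"}}

```text
time: 2.75
tcp_pos: [0.4718, 0.1491, 0.2924]
orientation: [[-0.968, 0.251, 0.003], [0.251, 0.968, 0.002], [-0.002, 0.003, -1.0]]
ft_force: [-0.1, 2.1, -0.1]
grip_width: 0.0282
grasp_force: 0.6
```

>>> {"fn": "drive_tool", "kwargs": {"moves": "-0.0009 -0.0158 0 -6.5 0.33; -0.0009 -0.0158 0 -6.5 0.33; -0.0009 -0.0158 0 -6.5 0.33; -0.0009 -0.0158 0 -6.5 0.33; 0 0 0 0 0.33"}}

```text
time: 3.17
tcp_pos: [0.4704, 0.0827, 0.2922]
orientation: [[-0.982, -0.189, 0.003], [-0.189, 0.982, -0.001], [-0.002, -0.001, -1.0]]
ft_force: [0.1, -0.5, 0.2]
grip_width: 0.028
grasp_force: 0.0
```

Run:
```python
from h import *
s=robot.get_state(); R=np.array(s["orientation"])
S=np.array([.643,.1265]);e=np.array([.9387,.3448]);P=S-.045*e
v=s["tcp_pos"][:2]-P; print(s["time"],s["tcp_pos"],np.linalg.norm(v),np.degrees(np.arctan2(v[1],v[0]))%360,"ydir",np.degrees(np.arctan2(R[1,1],R[0,1])),s["ft_force"])
```

```text
3.1667 [0.47035175 0.08268553 0.29224526] 0.13344183187151906 192.2434496320452 ydir 100.89036491737632 [ 0.13670732 -0.53019049  0.19545896]
```

>>> {"fn": "drive_tool", "kwargs": {"moves": "0.001 -0.008 0 -3 0.33; 0 -0.007 0 -3 0.33; 0 -0.005 0 -2 0.33; 0 -0.003 0 -1 0.33; 0 -0.003 0 -1 0.33"}}

```text
time: 3.58
tcp_pos: [0.476, 0.0612, 0.2917]
orientation: [[-0.934, -0.358, 0.002], [-0.358, 0.934, 0.001], [-0.002, 0.0, -1.0]]
ft_force: [-0.0, 1.6, 0.0]
grip_width: 0.0284
grasp_force: 0.3
```

>>> {"fn": "drive_tool", "kwargs": {"moves": "0 -0.002 0 0 0.33; 0 -0.001 0 0 0.33; 0 0 0 0 0.33; 0 0 0 0 0.33; 0 0 0 0 0.33"}}

```text
time: 4.0
tcp_pos: [0.4764, 0.0599, 0.2915]
orientation: [[-0.933, -0.359, 0.0], [-0.359, 0.933, 0.003], [-0.001, 0.002, -1.0]]
ft_force: [-1.4, 5.3, 3.8]
grip_width: 0.0282
grasp_force: 2.7
```

>>> {"fn": "drive_tool", "kwargs": {"moves": "0 0.005 0 0 0.33; 0 0 0 0 0.5; 0 0 -0.03 0 0.5; 0 0 -0.04 0 0.6; 0 0 -0.04 0 0.6"}}

```text
time: 4.42
tcp_pos: [0.4736, 0.0614, 0.4011]
orientation: [[-0.934, -0.358, -0.004], [-0.358, 0.934, -0.002], [0.004, -0.0, -1.0]]
ft_force: [1.6, -0.1, 0.2]
grip_width: 0.0512
grasp_force: 0.0
```

Run:
```python
from h import *
import cv2
s=robot.get_state(); a=robot.snapshot("scene")[120:320,280:430,::-1]; b=robot.snapshot("top")[120:240,290:410,::-1]
print(s["time"],s["tcp_pos"],np.round(s["orientation"],3),s["grip_width"])
o=np.zeros((533,800,3),np.uint8); o[:400,:400]=cv2.resize(b,(400,400),interpolation=2); o[:,400:]=cv2.resize(a,(400,533),interpolation=2)
cv2.imwrite("pics/c3.png",o)
```

```text
4.4167 [0.47356835 0.06135889 0.40108335] [[-0.934 -0.358 -0.004]
 [-0.358  0.934 -0.002]
 [ 0.004 -0.    -1.   ]] 0.05124882086714457
```

View pics/c3.png

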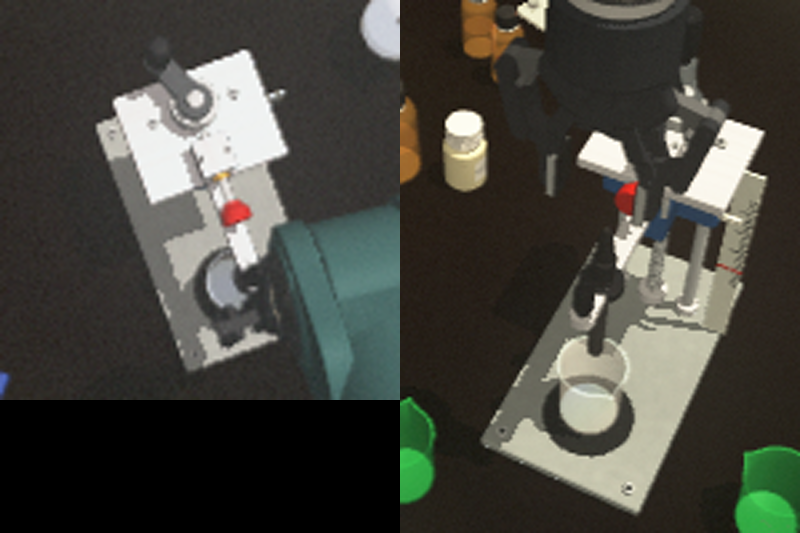

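The swing arm now lies along the plate axis, and the cell, at about (597,330) in the scene crop, is over the beaker. Next is the crank handle.

>>> {"fn": "drive_tool", "kwargs": {"moves": "-0.03 0.0024 -0.002 0 0.6; -0.032 0.0024 0 0 0.6; -0.032 0.0024 0 0 0.6; -0.032 0.0024 0 0 0.6; -0.032 0.0024 0 0 0.6"}}

```text
time: 4.93
tcp_pos: [0.6187, 0.1298, 0.4018]
orientation: [[-0.934, -0.358, -0.001], [-0.358, 0.934, -0.002], [0.002, -0.001, -1.0]]
ft_force: [-1.1, -0.6, 1.6]
grip_width: 0.0512
grasp_force: 0.0
```

>>> {"fn": "drive_tool", "kwargs": {"moves": "-0.033 0.0024 0 0 0.6; -0.0323 0.0024 0 0 0.6; 0 0 0 0 0.6; 0 0 0 0 0.6; 0 0 0 0 0.6"}}

```text
time: 5.35
tcp_pos: [0.6763, 0.157, 0.4015]
orientation: [[-0.934, -0.358, -0.003], [-0.358, 0.934, -0.002], [0.003, -0.001, -1.0]]
ft_force: [-0.2, -0.2, -0.3]
grip_width: 0.0515
grasp_force: 0.0
```

Run:
```python
from h import *
import cv2
s=robot.get_state(); R=np.array(s["orientation"]); H=np.array([.676,.157,.297])
print(s["time"],s["tcp_pos"],R.T@(H-s["tcp_pos"]),R.round(3).tolist(),s["grip_width"])
m=robot.camera_model("wrist"); b=robot.snapshot("wrist")[:,:,::-1]
c=m["world_to_cam"]@[.676,.157,.3215,1]; u=m["mtx"]@c[:3]; print(u[:2]/u[2])
cv2.imwrite("pics/w4.png",cv2.convertScaleAbs(cv2.resize(b[200:400,170:470],None,fx=2.5,fy=2.5),alpha=1.6))
# pointer height
o=lambda x,y:(280+(x-400)*.375,120+y*.375)
r=onz("scene",o(730,267),.107); oo,d=ray("scene",o(738,218))
k=np.dot(r[:2]-oo[:2],d[:2])/np.dot(d[:2],d[:2]); print(r,oo+k*d)
```

```text
5.35 [0.67628018 0.15702136 0.40147114] [-5.42158848e-05  1.55948605e-04  1.04471386e-01] [[-0.934, -0.358, -0.003], [-0.358, 0.934, -0.002], [0.003, -0.001, -1.0]] 0.051459553093454596
[319.54605011 269.28763773]
[0.65790064 0.05675505 0.107     ] [0.65622645 0.05980481 0.17149978]
```

View pics/w4.png

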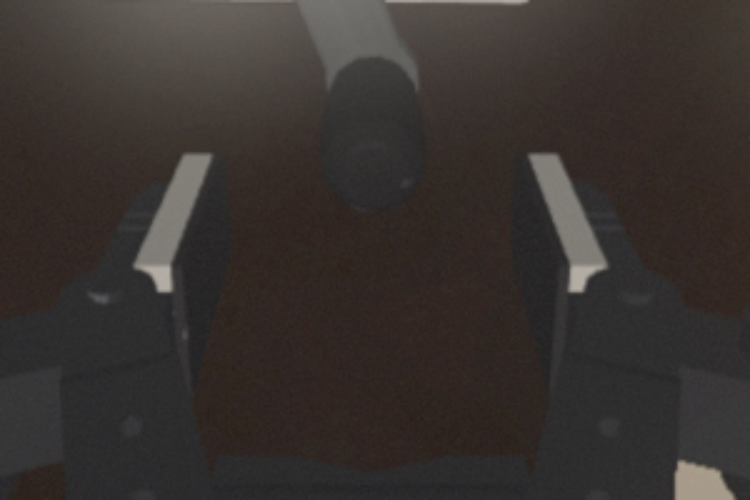

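The handle top is at (372,160) in the crop, midway between the fingers and within 2 mm of the estimate. I descend and grip.

>>> {"fn": "drive_tool", "kwargs": {"moves": "0.001 0 0.02 0 0.6; 0 0 0.02 0 0.6; 0 0 0.0095 0 0.6; 0 0 0 0 0.2; 0 0 0 0 0.2", "newtons": 30}}

```text
time: 5.82
tcp_pos: [0.6754, 0.1569, 0.3534]
orientation: [[-0.934, -0.358, -0.001], [-0.358, 0.934, -0.001], [0.001, -0.0, -1.0]]
ft_force: [-0.6, 0.3, 0.9]
grip_width: 0.0276
grasp_force: 0.0
```

>>> {"fn": "drive_tool", "kwargs": {"moves": "0 0 0 0 0.2; 0 0 0 0 0.2; 0 0 0 0 0.2; 0 0 0 0 0.2; 0 0 0 0 0.2"}}

```text
time: 6.23
tcp_pos: [0.676, 0.1573, 0.3542]
orientation: [[-0.934, -0.358, 0.0], [-0.358, 0.934, -0.0], [-0.0, -0.0, -1.0]]
ft_force: [-1.6, -0.6, 1.0]
grip_width: 0.0212
grasp_force: 29.8
```

>>> {"fn": "drive_tool", "kwargs": {"moves": "0.0026 0.0053 0 0 0.2; 0.0165 0.0165 0 0 0.2; 0.0225 0.006 0 0 0.2; 0.0225 -0.006 0 0 0.2; 0 0 0 0 0.2"}}

```text
time: 6.65
tcp_pos: [0.6056, 0.1529, 0.3542]
orientation: [[-0.934, -0.357, -0.002], [-0.357, 0.934, -0.002], [0.002, -0.001, -1.0]]
ft_force: [-3.5, -1.7, 1.6]
grip_width: 0.0211
grasp_force: 30.9
```

```bash
cat > cr.py <<'E'
from h import *
s=robot.get_state(); e=np.array([.939,.3439]);n=np.array([-e[1],e[0]])
v=np.array(s["tcp_pos"][:2])-[.643,.1265]
print(s["time"],"stand xy",v@e,v@n,"r",np.linalg.norm(v),"deg",np.degrees(np.arctan2(v@n,v@e)),np.round(s["orientation"],3).tolist(),s["ft_force"],s["tcp_pos"])
E
python3 cr.py
```

```text
6.65 stand xy -0.025984576139368654 0.03768321892453197 r 0.045773877797598256 deg 124.58832079536677 [[-0.934, -0.357, -0.002], [-0.357, 0.934, -0.002], [0.002, -0.001, -1.0]] [-3.4718666  -1.71069562  1.61148262] [0.60564078 0.15294876 0.35420181]
```

>>> {"fn": "drive_tool", "kwargs": {"moves": "0.0165 -0.0165 0 0 0.2; 0.006 -0.0225 0 0 0.2; -0.006 -0.0225 0 0 0.2; -0.0165 -0.0165 0 0 0.2; -0.0225 -0.006 0 0 0.2"}}

```text
time: 7.07
tcp_pos: [0.6594, 0.0847, 0.3541]
orientation: [[-0.935, -0.356, -0.001], [-0.356, 0.935, 0.004], [-0.001, 0.004, -1.0]]
ft_force: [-4.9, 7.7, 1.3]
grip_width: 0.0213
grasp_force: 31.3
```

>>> {"fn": "drive_tool", "kwargs": {"moves": "-0.0225 0.006 0 0 0.2; -0.0165 0.0165 0 0 0.2; -0.006 0.0225 0 0 0.2; 0.006 0.0225 0 0 0.2; 0.0165 0.0165 0 0 0.2"}}

```text
time: 7.48
tcp_pos: [0.6519, 0.1717, 0.3541]
orientation: [[-0.933, -0.359, 0.003], [-0.359, 0.933, -0.002], [-0.002, -0.003, -1.0]]
ft_force: [1.0, -7.3, 1.6]
grip_width: 0.0213
grasp_force: 31.3
```

```bash
python3 cr.py
```

```text
7.4833 stand xy 0.02391700858332329 0.03938100912381742 r 0.04607507144128903 deg 58.728710454151965 [[-0.933, -0.359, 0.003], [-0.359, 0.933, -0.002], [-0.002, -0.003, -1.0]] [ 1.02817476 -7.31820927  1.63704551] [0.65191505 0.17170436 0.35412711]
```

>>> {"fn": "drive_tool", "kwargs": {"moves": "0.0225 0.006 0 0 0.2; 0.0225 -0.006 0 0 0.2; 0.0165 -0.0165 0 0 0.2; 0.006 -0.0225 0 0 0.2; -0.006 -0.0225 0 0 0.2"}}

```text
time: 7.9
tcp_pos: [0.613, 0.0925, 0.3542]
orientation: [[-0.933, -0.36, -0.001], [-0.36, 0.933, 0.002], [0.0, 0.002, -1.0]]
ft_force: [2.8, 4.7, -3.4]
grip_width: 0.0212
grasp_force: 30.8
```

>>> {"fn": "drive_tool", "kwargs": {"moves": "-0.0165 -0.0165 0 0 0.2; -0.0225 -0.006 0 0 0.2; -0.0225 0.006 0 0 0.2; -0.0165 0.0165 0 0 0.2; -0.006 0.0225 0 0 0.2"}}

```text
time: 8.32
tcp_pos: [0.6857, 0.1426, 0.3539]
orientation: [[-0.934, -0.357, -0.004], [-0.357, 0.934, -0.001], [0.004, 0.0, -1.0]]
ft_force: [-9.5, -5.5, 6.9]
grip_width: 0.0212
grasp_force: 31.8
```

>>> {"fn": "drive_tool", "kwargs": {"moves": "0.006 0.0225 0 0 0.2; 0.0165 0.0165 0 0 0.2; 0.0225 0.006 0 0 0.2; 0.0225 -0.006 0 0 0.2; 0.0165 -0.0165 0 0 0.2"}}

```text
time: 8.73
tcp_pos: [0.5981, 0.1373, 0.3542]
orientation: [[-0.932, -0.364, 0.003], [-0.364, 0.932, 0.004], [-0.004, 0.002, -1.0]]
ft_force: [5.5, 1.4, -3.3]
grip_width: 0.0212
grasp_force: 31.0
```

```bash
python3 cr.py
```

```text
8.7333 stand xy -0.03841335418862695 0.025577516005655773 r 0.046149975250489826 deg 146.34235524874018 [[-0.932, -0.364, 0.003], [-0.364, 0.932, 0.004], [-0.004, 0.002, -1.0]] [ 5.49158715  1.4138692  -3.311908  ] [0.59813322 0.13730706 0.35418452]
```

>>> {"fn": "drive_tool", "kwargs": {"moves": "0.006 -0.0225 0 0 0.2; -0.006 -0.0225 0 0 0.2; -0.0165 -0.0165 0 0 0.2; -0.0225 -0.006 0 0 0.2; -0.0225 0.006 0 0 0.2"}}

```text
time: 9.15
tcp_pos: [0.6783, 0.0986, 0.354]
orientation: [[-0.935, -0.355, -0.003], [-0.355, 0.935, 0.003], [0.002, 0.004, -1.0]]
ft_force: [-8.9, 5.0, 4.5]
grip_width: 0.0213
grasp_force: 32.0
```

>>> {"fn": "drive_tool", "kwargs": {"moves": "-0.0165 0.0165 0 0 0.2; -0.0045 0.0113 0 0 0.2; -0.0015 0.0112 0 0 0.2; 0 0 0 0 0.2; 0 0 0 0 0.2"}}

```text
time: 9.57
tcp_pos: [0.6841, 0.1452, 0.3541]
orientation: [[-0.933, -0.361, -0.003], [-0.361, 0.933, 0.002], [0.002, 0.003, -1.0]]
ft_force: [-5.0, 0.6, 3.2]
grip_width: 0.0212
grasp_force: 31.8
```

```bash
python3 cr.py
```

```text
9.5667 stand xy 0.04498861612131053 0.0034729892112142276 r 0.04512273528648134 deg 4.414311156496625 [[-0.933, -0.361, -0.003], [-0.361, 0.933, 0.002], [0.002, 0.003, -1.0]] [-5.0072059   0.60864782  3.17830534] [0.68405043 0.14523294 0.354086  ]
```

Run:
```python
import numpy as np
P=np.array([(.676,.1573),(.6056,.1529),(.6594,.0847),(.6519,.1717),(.613,.0925),(.6857,.1426),(.5981,.1373),(.6783,.0986),(.6841,.1452)])
a=np.linalg.lstsq(np.c_[2*P,np.ones(len(P))],(P**2).sum(1),rcond=None)[0];c=a[:2]
print(c,np.sqrt(a[2]+c@c)); v=P-c; print(np.degrees(np.arctan2(v[:,1],v[:,0])),np.hypot(*v.T))
```

```text
[0.64263193 0.12692961] 0.0454839405757502
[  42.30731345  144.9581252   -68.34350659   78.30421424 -130.7170188
   19.9940061   166.89086134  -38.45859957   23.77778264] [0.04511972 0.0452308  0.04543686 0.04571964 0.0454252  0.04583034
 0.04572349 0.04554973 0.04531454]
```

>>> {"fn": "drive_tool", "kwargs": {"moves": "0 -0.002 0 0 0.2; 0 -0.001 0 0 0.2; 0 0 0 0 0.2; 0 0 0 0 0.6; 0 0 0 0 0.6"}}

```text
time: 9.98
tcp_pos: [0.6873, 0.1401, 0.3536]
orientation: [[-0.934, -0.359, 0.002], [-0.359, 0.934, 0.0], [-0.002, -0.0, -1.0]]
ft_force: [0.3, 0.1, 0.5]
grip_width: 0.0441
grasp_force: 0.0
```

>>> {"fn": "drive_tool", "kwargs": {"moves": "0 0 0 0 0.6; 0 0 -0.015 0 0.6; 0 0 -0.03 0 0.6; 0 0 -0.025 0 0.6; 0.02 0 0 0 0.4"}}

```text
time: 10.4
tcp_pos: [0.673, 0.1345, 0.4292]
orientation: [[-0.933, -0.359, 0.014], [-0.359, 0.933, 0.004], [-0.015, -0.001, -1.0]]
ft_force: [0.7, -0.0, 1.8]
grip_width: 0.0401
grasp_force: 0.0
```

>>> {"fn": "drive_tool", "kwargs": {"moves": "0.033 0 0 0 0; 0.033 0 0 0 0; 0.033 0 0 0 0; 0.033 0 0 0 0; 0.033 0 0 0 0"}}

```text
time: 10.82
tcp_pos: [0.5128, 0.0728, 0.4234]
orientation: [[-0.934, -0.358, 0.001], [-0.358, 0.934, 0.0], [-0.001, -0.0, -1.0]]
ft_force: [0.3, -0.3, -0.3]
grip_width: -0.0001
grasp_force: 0.0
```

```bash
python3 cr.py
python3 - <<'E'
from h import *
import cv2
m=robot.camera_model("wrist"); b=robot.snapshot("wrist")[:,:,::-1]; a=robot.snapshot("scene")[120:320,280:430,::-1]; t=robot.snapshot("top")[:,:,::-1]; cv2.imwrite("pics/t5raw.png",t); np.save("w5.npy",m,allow_pickle=True)
o=np.zeros((533,800,3),np.uint8); o[:250,:400]=cv2.resize(b,(400,250)); o[250:533,:283]=cv2.resize(t[120:240,290:410],(283,283),interpolation=2); o[:,400:]=cv2.resize(a,(400,533),interpolation=2)
cv2.imwrite("pics/c5.png",o)
for n,i in(("wrist",b),("top",t)):
    h=cv2.cvtColor(i,cv2.COLOR_BGR2HSV); k=(((h[...,0]<8)|(h[...,0]>172))&(h[...,1]>150)&(h[...,2]>90)).astype(np.uint8)
    _,_,st,c=cv2.connectedComponentsWithStats(k); j=np.argsort(-st[1:,4])[:3]+1; print(n,st[j].tolist(),c[j].round(1).tolist())
E
```

```text
10.8167 stand xy -0.14070901261944135 -0.005641729532175653 r 0.14082289995946484 deg -177.70395489457908 [[-0.934, -0.358, 0.001], [-0.358, 0.934, 0.0], [-0.001, -0.0, -1.0]] [ 0.29427171 -0.32241738 -0.28135128] [0.51281289 0.07281195 0.42337198]
wrist [[334, 259, 7, 10, 60]] [[336.9, 263.4]]
top [[357, 180, 8, 8, 40], [135, 162, 8, 6, 36], [253, 250, 4, 3, 8]] [[360.2, 183.5], [138.1, 164.8], [254.9, 250.6]]
```

View pics/c5.png

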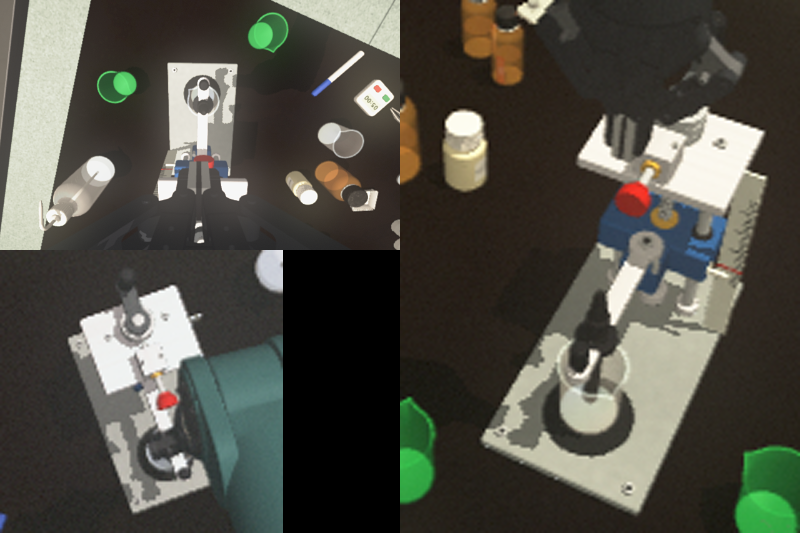

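The head is down: the pointer, at about (745,270) in the scene crop, is level with the red line, the cell is inside the beaker, and the crank handle points away from the red knob. Next I check the crank angle and the knob position.

Run:
```python
from h import *
S=np.array([.6426,.1269]);e=np.array([.938,.3466]);n=np.array([-e[1],e[0]])
k=onz("top",(360.2,183.5),.25)[:2]-S; print("knob x',y'",k@e,k@n)
h=onz("top",(290+126*.424,120+29*.424),.3215)[:2]-S; print("handle deg",np.degrees(np.arctan2(h@n,h@e)),np.hypot(*h))
v=np.array(robot.get_state()["tcp_pos"][:2])-S; print("tcp",v@e,v@n)
```

```text
knob x',y' -0.09410888417368184 -0.0008246354384412528
handle deg 0.17163001633949831 0.041227066218330236
tcp -0.14143427187952282 -0.006112328025985613
```

>>> {"fn": "drive_tool", "kwargs": {"moves": "0.003 0.0055 0.01 0 0; 0 0 0.035 0 0; 0 0 0.035 0 0; 0 0 0.03 0 0; 0 0 0.008 0 0"}}

```text
time: 11.38
tcp_pos: [0.5075, 0.0782, 0.3005]
orientation: [[-0.933, -0.36, -0.008], [-0.36, 0.933, -0.001], [0.008, 0.002, -1.0]]
ft_force: [-1.0, -0.9, 0.1]
grip_width: -0.0
grasp_force: 0.0
```

>>> {"fn": "drive_tool", "kwargs": {"moves": "-0.01 0 0 0 0; -0.01 0 0 0 0; -0.006 0 0 0 0; -0.005 0 0 0 0; 0 0 0 0 0"}}

```text
time: 11.8
tcp_pos: [0.5403, 0.0896, 0.3069]
orientation: [[-0.933, -0.359, 0.004], [-0.359, 0.933, 0.001], [-0.004, -0.0, -1.0]]
ft_force: [0.1, -0.3, 0.0]
grip_width: 0.0003
grasp_force: 0.0
```

```bash
cat > p.py <<'E'
from h import *
S=np.array([.6426,.1269]);e=np.array([.938,.3466]);n=np.array([-e[1],e[0]])
s=robot.get_state();v=np.array(s["tcp_pos"][:2])-S; f=np.array(s["ft_force"]);print("tcp",v@e,v@n,s["tcp_pos"][2],"F along",f[:2]@e,f[:2]@n,s["time"])
E
python3 p.py
```

```text
tcp -0.10891454549673986 0.0005089782858192805 0.3069264550642475 F along -0.0009632394474274353 -0.31033472133930934 11.8
```

>>> {"fn": "drive_tool", "kwargs": {"moves": "-0.003 0 0 0 0; -0.003 0 0 0 0; -0.003 0 0 0 0; -0.003 0 0 0 0; 0 0 0 0 0"}}

```text
time: 12.22
tcp_pos: [0.5497, 0.0931, 0.3056]
orientation: [[-0.934, -0.358, 0.001], [-0.358, 0.934, 0.0], [-0.001, -0.0, -1.0]]
ft_force: [-0.3, 1.0, -0.9]
grip_width: 0.0001
grasp_force: 0.0
```

>>> {"fn": "drive_tool", "kwargs": {"moves": "-0.003 0 0 0 0; -0.003 0 0 0 0; -0.002 0 0 0 0; 0 0 0 0 0; 0 0 0 0 0"}}

```text
time: 12.63
tcp_pos: [0.5554, 0.0952, 0.3051]
orientation: [[-0.934, -0.358, -0.004], [-0.358, 0.934, -0.001], [0.004, 0.0, -1.0]]
ft_force: [-3.7, -2.4, 3.6]
grip_width: 0.0003
grasp_force: 2.6
```

```bash
python3 p.py
```

```text
tcp -0.09274530232117453 0.00047946207302325855 0.3051411364850957 F along -4.323957757454592 -0.9148033687185814 12.6333
```

>>> {"fn": "drive_tool", "kwargs": {"moves": "-0.003 0 0 0 0; -0.003 0 0 0 0; -0.003 0 0 0 0; -0.002 0 0 0 0; 0 0 0 0 0"}}

```text
time: 13.05
tcp_pos: [0.5569, 0.0956, 0.3043]
orientation: [[-0.934, -0.357, -0.027], [-0.357, 0.934, -0.009], [0.028, 0.001, -1.0]]
ft_force: [-24.1, -8.8, 19.3]
grip_width: -0.0001
grasp_force: 12.8
```

>>> {"fn": "drive_tool", "kwargs": {"moves": "-0.002 0 0 0 0; -0.002 0 0 0 0; -0.002 0 0 0 0; -0.002 0 0 0 0; 0 0 0 0 0"}}

```text
time: 13.47
tcp_pos: [0.558, 0.0959, 0.3037]
orientation: [[-0.934, -0.356, -0.043], [-0.356, 0.935, -0.014], [0.046, 0.002, -0.999]]
ft_force: [-36.7, -11.9, 31.7]
grip_width: -0.0002
grasp_force: 20.1
```

```bash
python3 p.py
```

```text
tcp -0.09011858610968496 0.00025174494480406813 0.30368343086109706 F along -38.50441448638883 1.5488367049329064 13.4667
```

>>> {"fn": "drive_tool", "kwargs": {"moves": "0.008 0 0 0 0; 0.01 0 0 0 0; 0.015 0 0 0 0; 0.01 0 -0.03 0 0; 0.01 0 -0.04 0 0"}}

```text
time: 13.88
tcp_pos: [0.5232, 0.0837, 0.3731]
orientation: [[-0.933, -0.359, -0.006], [-0.359, 0.933, -0.001], [0.006, 0.001, -1.0]]
ft_force: [1.3, 0.1, 0.1]
grip_width: 0.0001
grasp_force: 0.0
```

```bash
python3 p.py
python3 - <<'E'
from h import *
import cv2
b=robot.snapshot("wrist")[:,:,::-1]; a=robot.snapshot("scene")[:,:,::-1]; t=robot.snapshot("top")[:,:,::-1]; cv2.imwrite("pics/t6raw.png",t);cv2.imwrite("pics/s6raw.png",a)
S=np.array([.6426,.1269]);e=np.array([.938,.3466]);n=np.array([-e[1],e[0]])
for f in("t5raw","t6raw"):
    i=cv2.imread(f"pics/{f}.png")[:,:,:]; h=cv2.cvtColor(i,cv2.COLOR_BGR2HSV); k=(((h[...,0]<8)|(h[...,0]>172))&(h[...,1]>150)&(h[...,2]>90)).astype(np.uint8)
    k[:,:340]=0;k[:,380:]=0; c=cv2.moments(k,True); u=(c["m10"]/c["m00"],c["m01"]/c["m00"]); q=onz("top",u,.25)[:2]-S; print(f,u,q@e,q@n)
o=np.zeros((600,800,3),np.uint8)
o[:400,:400]=cv2.resize(t[115:195,315:395],(400,400),interpolation=2); o[:600,400:]=cv2.resize(a[130:280,330:430],(400,600),interpolation=2); 
cv2.imwrite("pics/c6.png",o)
E
```

```text
tcp -0.1269324095785429 0.0008977062650300322 0.3730987040930777 F along 1.2409444499409705 -0.374433406129857 13.8833
t5raw (360.2, 183.475) -0.09404423173979812 -0.0008495286560930992
t6raw (355.25, 177.16666666666666) -0.07286800600719853 0.005617519747580156
```

View pics/c6.png

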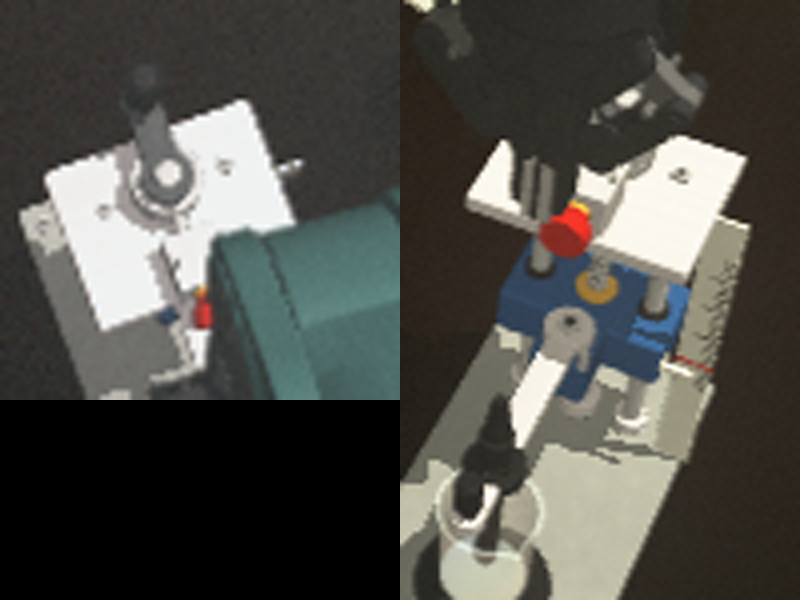

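The red knob has moved from scene pixel (367,195) to about (371,187), and the collar gap is shorter. I'll measure how far the pin has travelled.

Run:
```python
from h import *
import cv2
S=np.array([.6426,.1269]);e=np.array([.938,.3466]);n=np.array([-e[1],e[0]])
m=robot.camera_model("scene")
def pr(p):
    c=m["world_to_cam"]@[*p,1]; u=m["mtx"]@c[:3]; return u[:2]/u[2]
for f in("scene0","s6raw"):
    i=cv2.imread(f"pics/{f}.png"); h=cv2.cvtColor(i,cv2.COLOR_BGR2HSV); k=(((h[...,0]<8)|(h[...,0]>172))&(h[...,1]>150)&(h[...,2]>90)).astype(np.uint8)
    _,_,st,c=cv2.connectedComponentsWithStats(k[150:230,345:400]); j=1+np.argmax(st[1:,4]); u=c[j]+[345,150]
    xs=np.linspace(-.13,-.04,181); d=[np.linalg.norm(pr([*(S+x*e),.248])-u) for x in xs]; print(f,u,st[j],xs[np.argmin(d)],min(d))
for f,u in (("t5 handle",(290+126*.424,120+29*.424)),("t6 handle",(315+147*.2,115+80*.2)),("t6 hub",(315+168*.2,115+172*.2))):
    z=.3215 if "handle" in f else .285
    q=onz("top",u,z)[:2]-S; print(f,q@e,q@n)
```

```text
scene0 [367.1328125 194.2734375] [ 16  38  13  13 128] -0.0955 0.5620238465069846
s6raw [371.37068966 187.77586207] [ 20  32  13  12 116] -0.07500000000000001 0.9903717517162732
t5 handle 0.041226377456154734 0.0001234943491504837
t6 handle 0.04351098816536017 -0.0034602495802434877
t6 hub 0.0003974533172636722 -0.0007504770827312097
```

The pin travelled about 20.5 mm (±1.5 mm) and then hit a hard stop, well past the 8 mm where a misaligned nose would stop it. So the pin is home, the crank is aligned, and the tool is clear of everything. I'm handing in.

```bash
python3 -c "
from cell import robot
print(robot.sign_off())"
```

```text
the job is handed in; nothing more can be done
None
```

I handed the job in: the swing arm is at its stop with the cell in the beaker, the head is wound down to the red line, and the locking pin is in to a hard stop. The pin's travel measured about 20.5 mm (±1.5 mm) against the 19 mm needed, and the sign-off gave no result back.

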